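Re-dress the console: candle row over to the marble rack in reverse order

ROBOT

A 6-joint arm with a two-finger parallel gripper is mounted at the origin on the work surface. World frame = base frame: x ahead of the robot, y to its left, z up, the work surface at z = 0. Lengths are in mm, angles in rad, forces in N, time in s.
With the tool pointing down it reaches from about 325 to 875 mm from the base axis. Payload 4.4 kg.
Tool frame: the origin (TCP) lies on the centre line of the jaws, within the pads' length; the fingertips stand ahead of it and the grasp point (between the pads) lies 6 mm ahead of it (ctrl.tcp_to_tips is the z of the fingertips in the tool frame, in mm); z points along the fingers, y is the direction in which the jaws open and shut (so a half turn about z gives the same grasp; the last joint's range is limited). The gripper opens to 85 mm and grips with 20 to 120 N. Pads are 22 mm wide; open, the fingers measure 114 mm over their backs; the gripper's body (76 mm by 85 mm) begins 54 mm behind the grasp point. The pads swing forward as they close: fully open they stand 13 mm farther back than shut.
Start: joints at [-1.45, 0.207, 1.542, -0, 1.393, -0.15], TCP at [154.355, -553.897, 232.982] pointing down, gripper open.
Joint ranges: [-2.73, 2.73], [-0.86, 2.22], [0.23, 2.46], [-1.11, 4.25], [0.08, 2.63], [-2.82, 2.82]. Speed limits (rad/s): [2.79, 2.79, 3.14, 3.14, 3.14, 3.14].

INTERFACE

Orientations are given as a 3x3 rotation matrix whose columns are the frame's x, y, z axes.
In Python, from plant import ctrl, sensors, optics gives the robot as it stands. Calls block until the motion is done:
- ctrl.move_ptp(position, orientation): joint-space move of the TCP to a pose.
- ctrl.move_l(position, rot=None, vel=150, threshold=None): straight line of the TCP; rot=None keeps the orientation; vel is the mean speed in mm/s. With threshold (N) it stops when the force on the tool has changed by that much, and returns True; else False.
- ctrl.set_joints(angles): joint-space move.
- ctrl.gripper_to(opening, force=None): finger opening in mm; force is the grip in N (None keeps the last); returns when the fingers have stopped.
- ctrl.hold(seconds).
- ctrl.solve_ik(position, orientation): joint angles nearest the present ones, or None.
- sensors.read_state(): the state.
- optics.grab_frame(name): name is "scene" or "top"; returns (picture, depth): 480x640x3 uint8, red, green, blue; 480x640 float32, mm along the optical axis (not along the pixel's ray), 0 where there is no reading.
- optics.camera_params(name): a dict with "mtx" (3x3 intrinsics, pixels), "k1" (the pictures are not rectified: a ray, as slopes to the right and down, at radius r is drawn at 1 + k1 r^2 times it, then the intrinsics apply), "R" (3x3) and "t" (3): a world point X has camera coordinates R X + t. Camera axes: x right, y down, z forward; pixel columns grow to the right and rows downward; lengths in mm; the calibration is good to about 2 mm. A picture is of the moment at which its call begins. camera_params takes no time and is no camera call.
A pose or a line that the arm cannot do raises ctrl.MotionError and nothing moves.
- ctrl.finish_job(): hands the job in, once; it reports no verdict.
The state is a dict: "t": time; "q": joint angles; "qvel": joint speeds; "tau": joint torques, N m; "eef_pos": TCP position; "eef_rot": TCP orientation; "force": force on the tool from outside, world axes, zero at the start; "wrist_torque": the same for the moment, N m; "grip_width": finger opening in mm.
Only numpy, scipy, OpenCV 4.12 (cv2) and the standard library are available. Lean on these libraries where they do the work, as an engineer would, in place of code of your own. Each camera call takes 0.05 s, during which the arm holds its last target. There are 200 camera calls.

TASK

Move the four pillar candles from the saucers on the dark walnut board into the brass cups of the white marble rack, in reverse order: the candle that stood leftmost on the board goes into the rightmost cup, the second from the left into the second from the right, and so on. Each candle ends up standing upright on the floor of its own cup, let go; do not let any candle topple on the way.

Things in the scene. Friction and masses are not known exactly. Their poses are not given: they have to be found in the camera images.
- white_candle: ivory white pillar candle, loose, a plain upright cylinder 40 mm in diameter and 80 mm tall (plus an 8 mm thin grey wick), 60 to 130 g. Origin at the centre of its underside, z up its axis. It starts on the saucer of its own colour on the walnut board and may be gripped across its sides anywhere.
- terracotta_candle: terracotta (orange-red) pillar candle, loose, a plain upright cylinder 40 mm in diameter and 80 mm tall (plus an 8 mm thin grey wick), 60 to 130 g. Origin at the centre of its underside, z up its axis. It starts on the saucer of its own colour on the walnut board and may be gripped across its sides anywhere.
- green_candle: sage green pillar candle, loose, a plain upright cylinder 40 mm in diameter and 80 mm tall (plus an 8 mm thin grey wick), 60 to 130 g. Origin at the centre of its underside, z up its axis. It starts on the saucer of its own colour on the walnut board and may be gripped across its sides anywhere.
- blue_candle: deep blue pillar candle, loose, a plain upright cylinder 40 mm in diameter and 80 mm tall (plus an 8 mm thin grey wick), 60 to 130 g. Origin at the centre of its underside, z up its axis. It starts on the saucer of its own colour on the walnut board and may be gripped across its sides anywhere.
- white_saucer: ivory white saucer, fixed: rimless disc 52 mm across, 6 mm high, one of four in a row on the walnut board, 72 mm apart; the white candle starts on its centre (within 5 mm). Their order in the row changes from start to start; it stays put, so it shows where its candle came from. Origin: centre of its underside, 12 mm above the table; top at 18 mm.
- terracotta_saucer: terracotta (orange-red) saucer, fixed: rimless disc 52 mm across, 6 mm high, one of four in a row on the walnut board, 72 mm apart; the terracotta candle starts on its centre (within 5 mm). Their order in the row changes from start to start; it stays put, so it shows where its candle came from. Origin: centre of its underside, 12 mm above the table; top at 18 mm.
- green_saucer: sage green saucer, fixed: rimless disc 52 mm across, 6 mm high, one of four in a row on the walnut board, 72 mm apart; the green candle starts on its centre (within 5 mm). Their order in the row changes from start to start; it stays put, so it shows where its candle came from. Origin: centre of its underside, 12 mm above the table; top at 18 mm.
- blue_saucer: deep blue saucer, fixed: rimless disc 52 mm across, 6 mm high, one of four in a row on the walnut board, 72 mm apart; the blue candle starts on its centre (within 5 mm). Their order in the row changes from start to start; it stays put, so it shows where its candle came from. Origin: centre of its underside, 12 mm above the table; top at 18 mm.
- walnut_board: dark walnut board the candles come from, fixed: 84 (x) by 320 (y) by 12 mm high, with the four saucers in a row at y = -108, -36, +36, +108 mm. Origin: centre of its underside. Its y axis points to the robot's left within 9 degrees, x away from the robot. It may stand nearer or farther than the marble rack.
- marble_rack: white marble rack to fill, fixed: slab 84 (x) by 320 (y) by 12 mm high with four equal empty round brass cups at x = 0, y = -108, -36, +36, +108 mm; each 60 mm wide inside, 66 outside, inner floor 16 mm and rim 24 mm above the table. Origin: centre of its underside. Its y axis points to the robot's left within 9 degrees, x away from it.

How it is judged:
By the outcome, as a careful person would: the job done as asked, in the order asked, and still so for the second after the job is handed in, with the robot touching nothing.
It also fails if it takes over 102 s, if anything falls off the work surface, if the arm or the gripper's body presses on something with over 40 N, if the wrist force passes 120 N, or if a joint passes its speed limit or range.

## Working session

There is one attempt and no reset: what is moved stays moved. The work goes in short steps, each a Python script; the robot and the scene stay as the last script left them, time stands still between calls to the robot, and variables do not carry over. Pictures are saved under pics/ and viewed, about 12 in all and at most 16, crops included, and the job is handed in when it is done.

```bash
mkdir -p pics; ls; python3 - <<'E'
from plant import ctrl,sensors,optics
import cv2,numpy as np
print(ctrl.tcp_to_tips, sensors.read_state()['t'])
for n in("top","scene"):
    p,d=optics.grab_frame(n); cv2.imwrite(f"pics/{n}0.png",p[:,:,::-1]); np.savez(f"{n}0.npz",p=p,d=d)
    print(n,optics.camera_params(n))
E
```

```text
pics
25.0 0.0
top {'mtx': array([[483.24553775,   0.        , 313.13541155],
       [  0.        , 483.24553775, 230.76276361],
       [  0.        ,   0.        ,   1.        ]]), 'k1': 0.03464509692639124, 'R': array([[-0.01018116, -0.99993141, -0.0057888 ],
       [-0.98324412,  0.01106465, -0.18195764],
       [ 0.18200921,  0.00383927, -0.98328933]]), 't': array([-18.68318682, 533.93617455, 590.27095644])}
scene {'mtx': array([[541.72037896,   0.        , 312.85624278],
       [  0.        , 541.72037896, 235.13109178],
       [  0.        ,   0.        ,   1.        ]]), 'k1': -0.09027355676844032, 'R': array([[-0.59664026,  0.80231413, -0.01767578],
       [ 0.48478398,  0.34278165, -0.80466467],
       [-0.6395349 , -0.48866428, -0.59346637]]), 't': array([ 336.0853151 , -220.49529746, 1031.71428701])}
```

View pics/top0.png

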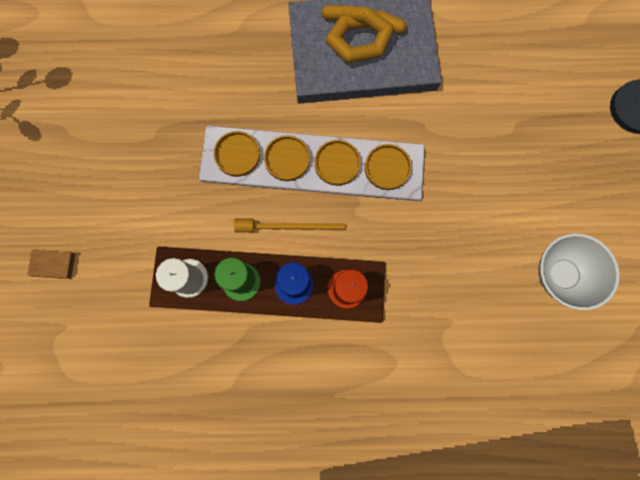

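View pics/scene0.png

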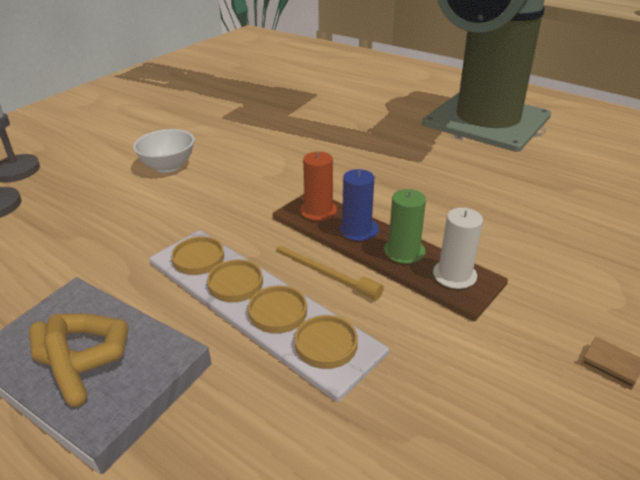

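White, green, blue and terracotta stand left to right as the robot sees them: tops in the top view at (172,274), (233,274), (293,280) and (350,287). The cups are at (237,153), (288,158), (337,162) and (388,167). I'll measure these now.

```bash
cat >helpers.py <<'E'
import numpy as np,cv2
from plant import ctrl,sensors,optics
def rays(n,uv):
    c=optics.camera_params(n); K=c['mtx']; uv=np.asarray(uv,float).reshape(-1,2)
    xd=(uv-K[[0,1],[2,2]])/K[0,0]; x=xd.copy()
    for _ in range(10): x=xd/(1+c['k1']*(x**2).sum(1,keepdims=True))
    return c,np.c_[x,np.ones(len(x))]
def onplane(n,uv,z):
    c,r=rays(n,uv); o=-c['R'].T@c['t']; d=r@c['R']
    return o+d*((z-o[2])/d[:,2])[:,None]
def cloud(n,d):
    v,u=np.mgrid[:480,:640]; c,r=rays(n,np.c_[u.ravel(),v.ravel()])
    W=((r*d.reshape(-1,1))-c['t'])@c['R']; W[d.ravel()==0]=np.nan
    return W.reshape(480,640,3)
def tops(n,p,d,zlo,zhi,zc,amin=100):
    """centres (ray on plane zc) of blobs whose height lies in zlo..zhi"""
    Z=cloud(n,d)[:,:,2]; m=((Z>zlo)&(Z<zhi)).astype(np.uint8)
    k,_,st,ce=cv2.connectedComponentsWithStats(m)
    out=[]
    for i in range(1,k):
        if st[i,4]>amin: 
            cnt=max(cv2.findContours((_==i).astype(np.uint8),cv2.RETR_EXTERNAL,cv2.CHAIN_APPROX_NONE)[0],key=len)
            (uv,r)=cv2.minEnclosingCircle(cnt)
            hsv=p[_==i].mean(0).round()
            out.append((ce[i].round(1),onplane(n,ce[i],zc)[0].round(1),st[i,4],np.nanmedian(Z[_==i]).round(1),hsv))
    return out
E
python3 - <<'E'
from helpers import *
for n in("top","scene"):
    f=np.load(n+'0.npz');p,d=f['p'],f['d']
    print(n)
    for o in tops(n,p,d,93,103,98): print(o)
    h=cv2.cvtColor(p,cv2.COLOR_RGB2HSV)
    m=cv2.inRange(h,(14,190,90),(26,255,255))
    m=cv2.morphologyEx(m,cv2.MORPH_CLOSE,np.ones((5,5)))
    for c in cv2.findContours(m,cv2.RETR_EXTERNAL,cv2.CHAIN_APPROX_NONE)[0]:
        if cv2.contourArea(c)>900:
            w=onplane(n,cv2.convexHull(c).reshape(-1,2),24)
            print('brass',cv2.contourArea(c),(cv2.minEnclosingCircle(w[:,:2].astype(np.float32))))
    W=cloud(n,d)
    if n=='top':
        for uv in((220,180),(300,190),(330,80),(350,20),(360,45),(100,350),(170,300)): print(uv,W[uv[1],uv[0]].round(0))
    for s in (['saucer',] if n=='scene' else []):
        for nm,lo,hi in(('blue',(105,150,40),(130,255,255)),('green',(45,60,30),(80,255,255)),('red',(0,200,80),(10,255,255)),('white',(0,0,150),(180,50,255))):
            mm=cv2.inRange(h,lo,hi)>0
            q=mm&(abs(W[:,:,2]-18)<4)&(W[:,:,0]<480)&(abs(W[:,:,1])<400); print(nm,q.sum(),W[q].mean(0).round(0))
E
```

```text
top
(array([230.9, 273.4]), array([473.7,  74.6,  98. ]), np.int32(874), np.float64(97.3), array([ 68., 124.,  50.]))
(array([172.2, 274.1]), array([473.7, 144.7,  98. ]), np.int32(851), np.float64(97.2), array([209., 205., 187.]))
(array([292.9, 278.1]), array([4.672e+02, 2.000e-01, 9.800e+01]), np.int32(845), np.float64(97.3), array([ 23.,  52., 127.]))
(array([351.2, 285.3]), array([457.9, -69.3,  98. ]), np.int32(848), np.float64(97.5), array([169.,  54.,  17.]))
brass 1493.0 ((629.300048828125, -129.8822479248047), 32.269161224365234)
brass 1454.0 ((636.7903442382812, -58.83338928222656), 32.013519287109375)
brass 1455.0 ((644.0529174804688, 12.578304290771484), 32.25493240356445)
brass 1437.5 ((651.6456909179688, 83.22146606445312), 32.04149627685547)
brass 2943.5 ((849.8323364257812, -100.38277435302734), 63.18021774291992)
(220, 180) [616. 108.  11.]
(300, 190) [602.  -6.   2.]
(330, 80) [759. -51.  28.]
(350, 20) [834. -79.  57.]
(360, 45) [800. -93.  50.]
(100, 350) [382. 266.  -0.]
(170, 300) [447. 172.  11.]
scene
(array([47.9, 13.3]), array([  196.5, -1172.8,    98. ]), 
[... 214 characters left out ...]
, 15.2, 98. ]), np.int32(368), np.float64(98.1), array([64., 63., 43.]))
(array([317.3, 160.4]), array([461.7, -66.1,  98. ]), np.int32(444), np.float64(99.3), array([152.,  76.,  45.]))
(array([358.2, 179. ]), array([471.3,   3.7,  98. ]), np.int32(519), np.float64(99.3), array([ 63.,  70., 117.]))
(array([408.4, 199.9]), array([477.8,  77.6,  98. ]), np.int32(615), np.float64(99.3), array([ 92., 122.,  68.]))
(array([464.4, 219.8]), array([477.8, 147.8,  98. ]), np.int32(699), np.float64(99.3), array([180., 173., 161.]))
blue 4 [454.  20.  20.]
green 68 [465.  92.  19.]
red 0 [nan nan nan]
white 227 [ 462. -205.   19.]<stdin>:19: RuntimeWarning: Mean of empty slice.
  ret = um.true_divide(
```

Everything checks out: tops at about 97 mm against 98 expected, cup spacing about 71.5 mm, cup radius about 32 mm. I'll move the white candle first, with the jaws opening across the row.

```bash
cat >>helpers.py <<'E'
CAND=dict(white=(474,144.7),green=(474,74.8),blue=(467.5,.6),terracotta=(458.2,-69))
CUP=[(629.3,-129.9),(636.8,-58.8),(644.1,12.6),(651.6,83.2)]  # right to left
def yaw(a,b): d=np.subtract(b,a); return -np.arctan2(d[0],d[1])  # angle of body's x axis
def rot(a,s=1):
    y=s*np.array([np.cos(a),np.sin(a),0]); z=np.array([0,0,-1.]); return np.c_[np.cross(y,z),y,z]
AB=yaw(CAND['terracotta'],CAND['white']); AR=yaw(CUP[0],CUP[3])
H,UP=50+6,205
def best(p,a):
    q=sensors.read_state()['q']; o=[(np.abs(np.subtract(j,q)).max(),i) for i,s in enumerate((1,-1)) if (j:=ctrl.solve_ik(p,rot(a,s))) is not None]
    return rot(a,(1,-1)[min(o)[1]])
def transfer(name,i):
    x,y=CAND[name]; R=best((x,y,UP),AB)
    ctrl.move_ptp((x,y,UP),R); ctrl.gripper_to(85)
    ctrl.move_l((x,y,18+H),vel=120)
    ctrl.gripper_to(30,force=40); w=sensors.read_state()['grip_width']
    ctrl.move_l((x,y,UP),vel=150)
    f=sensors.read_state(); print(name,'grip',w,f['grip_width'],'F',np.round(f['force'],1),'t',f['t'])
    if not 36<w<43: raise SystemExit('bad grip')
    s=1 if R[0,1]>0 else -1
    x,y=CUP[i]; ctrl.move_l((x,y,UP),rot(AR,s),vel=150)
    ctrl.move_l((x,y,16+H+12),vel=130)
    hit=ctrl.move_l((x,y,16+H-6),vel=20,threshold=4)
    f=sensors.read_state(); print('contact',hit,np.round(f['eef_pos'],1),np.round(f['force'],1))
    ctrl.gripper_to(62); ctrl.hold(.2); ctrl.gripper_to(75)
    ctrl.move_l((x,y,UP),vel=150); print('t',sensors.read_state()['t'])
def snap(tag):
    for n in('top','scene'):
        p,d=optics.grab_frame(n); cv2.imwrite(f'pics/{n}{tag}.png',p[:,:,::-1]); np.savez(f'{n}{tag}.npz',p=p,d=d)
        if n=='top': [print(o) for o in tops(n,p,d,91,103,97)]
E
python3 - <<'E'
from helpers import *
transfer('white',0)
snap('1')
E
```

```text
white grip 38.84554369070557 38.85947388682436 F [ 0.2  0.9 -1. ] t 5.7917
contact True [ 629.2 -129.9   72.8] [-0.2  0.1  4.4]
t 11.6083
```

View pics/scene1.png

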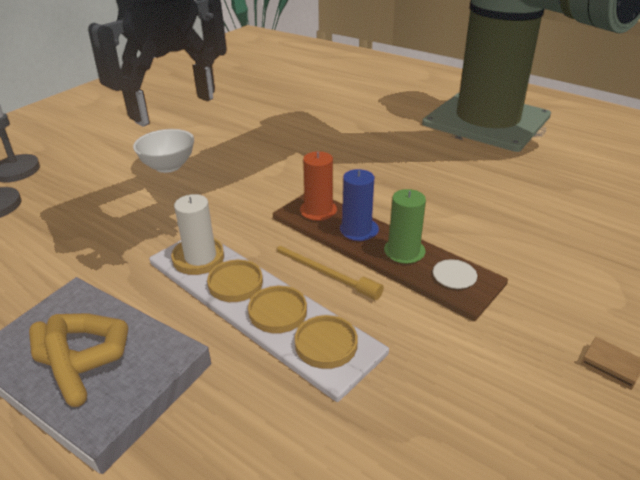

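White stands upright in the rightmost cup, at (195,230) in the scene view, with its base on the cup floor. The other three haven't moved, so I'll continue.

```bash
python3 - <<'E'
from helpers import *
for i,n in enumerate(('green','blue','terracotta'),1): transfer(n,i)
ctrl.set_joints([-1.45,.207,1.542,0,1.393,-.15])
snap('2')
E
```

```text
green grip 38.69488688616679 38.5225587719557 F [ 0.1  0.2 -1. ] t 15.7417
contact True [636.8 -58.8  72.7] [-0.1 -0.7  4.1]
t 20.8583
blue grip 38.53053719779095 38.93845779008817 F [-0.4 -0.5 -1.2] t 24.6333
contact True [644.1  12.6  72.7] [-0.1  0.7  4. ]
t 29.5333
terracotta grip 38.778679129814904 38.414161133134 F [ 0.4  0.1 -1.1] t 33.3833
contact True [651.5  83.2  72.7] [-0.8  0.6  4.2]
t 38.7417
(array([227.1, 135.5]), array([648.7,  83.1,  97. ]), np.int32(729), np.float64(95.0), array([166.,  54.,  18.]))
(array([282.9, 140.1]), array([641.7,  12.4,  97. ]), np.int32(730), np.float64(95.1), array([ 24.,  50., 122.]))
(array([339. , 144.8]), array([634.7, -58.3,  97. ]), np.int32(737), np.float64(95.2), array([ 67., 121.,  47.]))
(array([394.7, 149.7]), array([ 627.3, -128.2,   97. ]), np.int32(750), np.float64(95.3), array([207., 200., 182.]))
```

View pics/scene2.png

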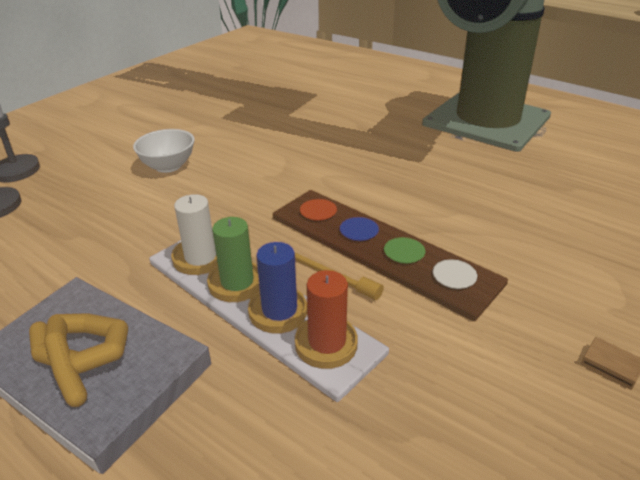

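View pics/top2.png

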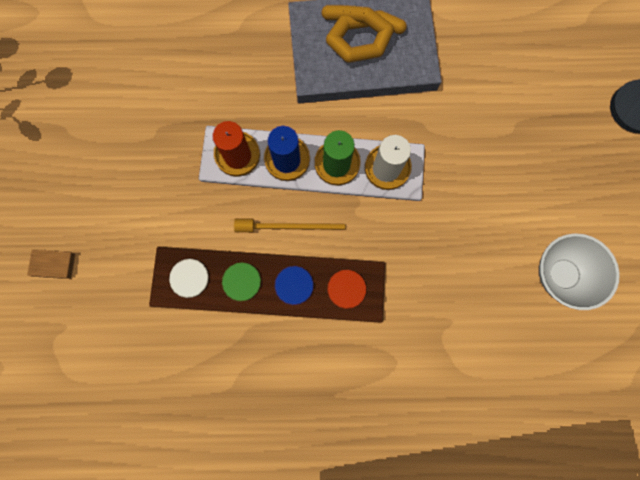

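All four stand upright within 3 mm of their cup centres. In the top view, terracotta (228,136), blue (283,140), green (339,145) and white (395,150) run left to right, the reverse of the saucers below. Tops read about 95 mm against 96 expected, and the arm is clear.

```bash
python3 -c "
from plant import ctrl,sensors
print(sensors.read_state()['t']); ctrl.finish_job()"
```

```text
41.6917
the job is handed in; nothing more can be done
```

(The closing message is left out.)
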